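Hold the strap clamp open at the mark

TASK

The leatherworker needs the spring-shut strap clamp held open: lift the pull handle (orange grip with a steel loop) up and off its hook stand, hang its loop over the upturned brass hook on the clamp's blue sliding jaw, and pull the jaw straight out until its white pointer lines up with the red mark. Finish while holding: keep hold of the grip so that the jaw stays still at the mark, drawn by the loop alone, with no part of the robot against the jaw. Leave the glue jar, thread spool and wooden block where they are.

Things in the scene. Friction and masses are not known exactly. Their poses are not given: they have to be found in the camera images.
- stand: Hook stand, fixed to the bench: dark round foot 100 mm across, 14 mm high; post 12 mm thick, 166 mm high. From its top a round prong 8 mm thick, centre line 160 mm above the bench, runs 85 mm along the stand's own -x (roughly towards the robot), then turns straight up, ending 20 mm above that centre line. Origin on the bench under the post; z up.
- pull: Pull handle, loose, 0.14-0.28 kg, hanging by its loop on the stand's prong. Origin: centre of the loop's top bar. Closed upright steel loop in the own y-z plane, 8 mm round bar: side bars at y = -27, +27 mm; bottom bar 14 mm thick, 70 mm below the top bar. Above, a neck, then the orange grip, 30 x 30 mm, from z = 17 to 67 mm. x, the loop's normal, is at the start parallel to the stand's x.
- clamp: Strap clamp, fixed to the bench: grey base plate 270 x 130 x 14 mm, grey fixed jaw (top at 114 mm), scale rail along its -y side. Origin on the bench; its own -x (roughly towards the robot) is the direction in which the jaw is pulled out; z up.
- jaw: Blue sliding jaw, top 115 mm above the bench. Slides 80 mm along its -x (axes as the clamp's); a spring pulls it shut: 4 N shut, 1.3 N more per 10 mm. Its brass hook: round prong 8 mm thick, centre line 105 mm above the bench, from the jaw's face at x = +40 mm to x = -25 mm, there turned straight up, ending 20 mm above the centre line. Origin on the prong's centre line (x = 0).
- pointer (a point): Outer end of the white pointer, a bar 4 mm wide that sticks out from the jaw's -y side 67 mm above the bench (top edge); moves with the jaw.
- mark (a point): Inner top edge of the red mark, an upright red plate 5 mm wide, its top 71 mm above the bench, clipped to the clamp's scale rail at a setting that varies (25 to 55 mm of jaw travel). Axes as the clamp's. Pointer and mark line up when both are at the same place along the clamp's x; the pointer starts on the mark's +x side.
- glue_jar: Bystander: white jar with red lid, 56 mm across, 60 mm high, upright. Origin under its centre.
- spool: Bystander: green thread spool, 36 mm across, 44 mm high, upright. Origin under its centre.
- burnisher: Bystander: wooden block, 110 x 40 x 30 mm, lying on the bench. Origin under its centre.
Things that resemble listed ones, but are neither listed nor needed, are in the scene too. There is more than one size of the pull; the job needs the smallest.

How it is judged:
By the outcome, as a careful person would: the job done as asked, in the order asked, and still so for the second after the job is handed in, while the arm keeps its last pose, push and grip.
It also fails if it takes over 43 s, if anything falls off the work surface, if the arm or the gripper's body presses on something with over 40 N, if the wrist force passes 120 N, or if a joint passes its speed limit or range.

ROBOT

A 7-joint arm with a two-finger parallel gripper is mounted at the origin on the work surface. World frame = base frame: x ahead of the robot, y to its left, z up, the work surface at z = 0. Lengths are in m, angles in rad, forces in N, time in s.
With the tool pointing down it reaches from about 0.4 to 0.875 m from the base axis. Payload 19.3 kg.
Tool frame: the origin (TCP) lies between the finger pads; the fingertips stand bot.tcp_to_tips ahead of it and the grasp point (between the pads) is the TCP (bot.tcp_to_tips is the distance from the TCP to the fingertips, in m); z points along the fingers, y is the line along which they close (so a half turn about z gives the same grasp; the last joint's range is limited). The gripper opens to 85 mm and grips with 20 to 120 N. Pads are 22 mm wide; open, the fingers measure 114 mm over their backs; the gripper's body (76 mm by 85 mm) begins 54 mm behind the grasp point. The pads swing forward as they close: fully open they stand 13 mm farther back than shut.
Start: joints at [-1.345, 0.521, -0.036, 1.599, 0.021, 1.021, -0.113], TCP at [0.182, 0.598, 0.25] pointing down, gripper open.
Joint ranges: [-2.91, 2.91], [-0.3, 2.13], [-1.5, 1.42], [0.17, 2.43], [-1.26, 4.41], [0.16, 1.93], [-2.52, 2.52]. Speed limits (rad/s): [1.89, 1.89, 2.39, 2.39, 3.01, 3.01, 3.01].

INTERFACE

Orientations are given as [roll, pitch, yaw] about the fixed x, y, z axes, in that order (R = Rz(yaw) Ry(pitch) Rx(roll)).
In Python, from workcell import telemetry, grab_frame, bot gives the robot as it stands. The module is installed in compiled form; this text tells all that it offers.
- The arm moves only by the shell command python3 -m crank 'ROWS' [FORCE]. ROWS is text: rows parted by semicolons, each of 7 numbers parted by spaces: the finger opening in m, from 0 to 0.0854, then the shift along the tool's x, y, z in m, then the turn, a rotation vector about the tool's x, y, z in degrees. A call has exactly 8 rows; each row shifts and turns the commanded pose from where the row before left it, along the tool's axes as they then stand; what a row does not reach is not made up. A row lasts 1/12 s, in which the tool goes at most 41.7 mm and 7.16 degrees, less where a joint would pass 70% of its speed; a pose out of reach is approached as far as the arm can. A call with a gripper value outside its range is refused whole. The fingers move at their own pace and stop on an object; FORCE is the grip in N (left out, the last holds). Time passes only in rows, so rows that do not move let the fingers close, or fill a call up. It gives the time, the measured TCP pose, the force, the opening and the grip force at its end, in the units of the state.
- telemetry.observe(): the state, without advancing time (a new reading comes with each control period).
- grab_frame(name): name is "scene" or "top" or "wrist"; returns a dict with "pixels" (400x640x3 uint8, red, green, blue), "depth" (400x640 float32, m along the optical axis (not along the pixel's ray), 0 where there is no reading), "vertical_fov" (degrees; the focal length in pixels is half the picture's height over the tangent of half this angle, whatever the lens; pixels are square), "cx", "cy" (the principal point, pixels), "distortion" ([k1, k2, p1, p2, k3] as OpenCV has them; the pictures are not rectified), "R" (3x3) and "t" (3): a world point X has camera coordinates R X + t; the wrist camera has in their place "hand_eye" (4x4, takes a point from camera to tool coordinates, whose origin is the TCP and whose axes are the flange's). Camera axes: x right, y down, z forward; pixel columns grow to the right and rows downward; lengths in m; the calibration is good to about 2 mm. A picture is of the moment at which its call begins: read the wrist's pose just before it.
- bot.job_done(): hands the job in; it is judged then, once.
The state is a dict: "clock": time; "qpos": joint angles; "qd": joint speeds; "joint_efforts": joint torques, N m; "position": TCP position; "tool_rot": TCP orientation; "force": force on the tool from outside, world axes, zero at the start; "moment": the same for the moment, N m; "grip_width": finger opening in m; "finger_force": force on a finger pad.
Only numpy, scipy, OpenCV 4.12 (cv2) and the standard library are available. Lean on these libraries where they do the work, as an engineer would, in place of code of your own. Each camera call takes 0.05 s, during which the arm holds its last target. There are 200 camera calls.

## Working session

There is one attempt and no reset: what is moved stays moved. The work goes in short steps, Python scripts to look and compute and a shell command to move; the robot and the scene stay as the last step left them, time stands still between calls to the robot, and variables do not carry over. Pictures are saved under pics/ and viewed, at most 10 in all, crops included, and the job is handed in when it is done.

```bash
mkdir -p pics; cat > h.py <<'E'
import numpy as np, cv2
from scipy.spatial.transform import Rotation as Ro
from workcell import telemetry, grab_frame, bot
def frame(n):
    s=telemetry.observe(); f=grab_frame(n); h=f["pixels"].shape[0]
    fl=h/2/np.tan(np.radians(f["vertical_fov"])/2)
    f["K"]=np.array([[fl,0,f["cx"]],[0,fl,f["cy"]],[0,0,1]]); f["D"]=np.array(f["distortion"],float)
    if "hand_eye" in f:
        T=np.eye(4);T[:3,:3]=Ro.from_euler('xyz',s["tool_rot"]).as_matrix();T[:3,3]=s["position"]
        W=T@np.array(f["hand_eye"])
    else:
        R=np.array(f["R"]);W=np.eye(4);W[:3,:3]=R.T;W[:3,3]=-R.T@np.array(f["t"])
    f["W"]=W; return f
def rays(f,uv):
    uv=np.asarray(uv,float).reshape(-1,1,2)
    n=cv2.undistortPoints(uv,f["K"],f["D"]).reshape(-1,2)
    return f["W"][:3,3],np.c_[n,np.ones(len(n))]@f["W"][:3,:3].T   # depth-scaled rays
def plane(f,uv,z):
    o,d=rays(f,uv); return o+d*((z-o[2])/d[:,2:3])
def depthpts(f,uv):
    uv=np.asarray(uv,int).reshape(-1,2); o,d=rays(f,uv); return o+d*f["depth"][uv[:,1],uv[:,0]][:,None]
def tri(f1,p1,f2,p2):
    o1,d1=rays(f1,p1);o2,d2=rays(f2,p2);d1=d1[0];d2=d2[0]
    s=np.linalg.lstsq(np.c_[d1,-d2],o2-o1,rcond=None)[0];a=o1+s[0]*d1;b=o2+s[1]*d2
    return (a+b)/2,np.linalg.norm(a-b)
def mask(f,lo,hi):
    return cv2.inRange(cv2.cvtColor(f["pixels"],cv2.COLOR_RGB2HSV),np.array(lo),np.array(hi))
def save(f,name,crop=None,k=1):
    im=f["pixels"][:,:,::-1]
    if crop: im=im[crop[1]:crop[3],crop[0]:crop[2]]
    cv2.imwrite("pics/"+name,cv2.resize(im,None,fx=k,fy=k,interpolation=cv2.INTER_CUBIC))
E
python3 - <<'E'
from h import *
print(telemetry.observe(), bot.tcp_to_tips)
for n in("scene","top"):
    f=frame(n);save(f,n+"0.png");print(n,f["W"].round(3).tolist(),f["K"][0,0],f["D"])
E
```

```text
{'clock': 0.0, 'qpos': array([-1.34518998,  0.52203695, -0.03631726,  1.59996463,  0.02119487,
        1.02109147, -0.11279347]), 'qd': array([ 9.64342221e-04,  5.34327185e-04, -1.95673120e-05, -2.21684130e-04,
       -1.10063843e-03, -1.68145288e-04,  1.96461150e-04]), 'joint_efforts': array([ 7.18813790e-04, -9.27094603e+01,  1.98011354e+00, -3.69934773e+01,
        1.79365621e-02,  8.20576708e-03, -1.74565071e-05]), 'position': array([0.18214491, 0.59756117, 0.24972707]), 'tool_rot': array([-3.14047984e+00,  7.89464018e-05,  2.84577065e+00]), 'force': array([0.04324327, 0.09564502, 0.25404067]), 'moment': array([ 0.02619366, -0.00104457,  0.03451047]), 'finger_force': 0.0, 'grip_width': 0.08577184812505279} 0.019
scene [[0.48, 0.542, -0.689, 1.337], [0.877, -0.312, 0.366, -0.332], [-0.016, -0.78, -0.625, 0.763], [0.0, 0.0, 0.0, 1.0]] 364.06421506195124 [-0.0065775  0.         0.         0.         0.       ]
top [[-0.013, -0.998, 0.06, 0.563], [-1.0, 0.013, 0.001, 0.057], [-0.002, -0.06, -0.998, 1.198], [0.0, 0.0, 0.0, 1.0]] 407.0608784112059 [-0.00473662  0.          0.          0.          0.        ]
```

View pics/scene0.png

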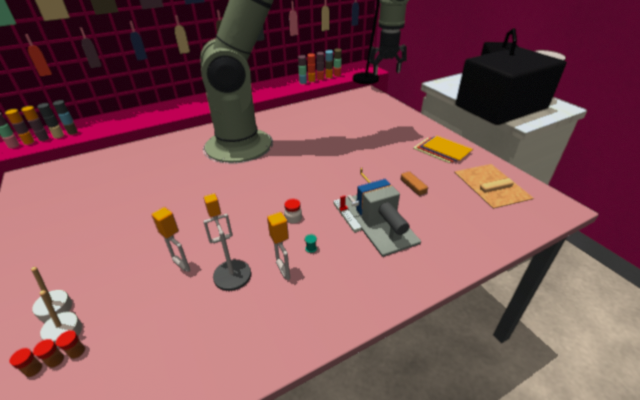

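View pics/top0.png

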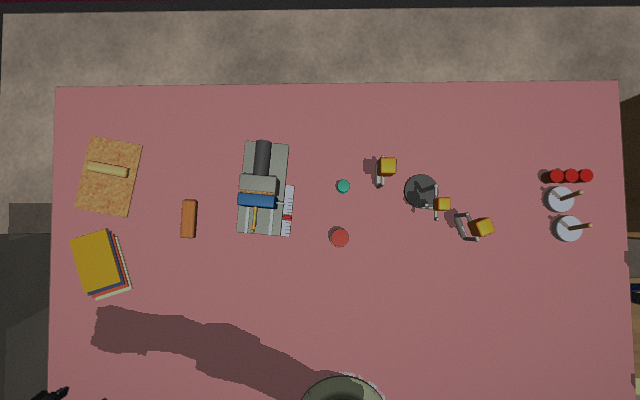

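Scene picture: three orange-gripped pulls, at scene pixels (165,222), (212,205) and (278,228). In the top view they are at (483,227), (442,204) and (387,166). The one at (212,205) hangs on the stand's prong and looks smallest. The clamp is at scene (380,215) / top (262,190), with the red mark at top (287,217). I'll measure the sizes and confirm in a crop.

```bash
cat > m.py <<'E'
from h import *
S=frame("scene");T=frame("top")
save(S,"crop_s.png",(140,150,320,300),4)
t=np.vstack([T["pixels"][130:250,360:510],T["pixels"][130:250,220:370]]);cv2.imwrite("pics/crop_t.png",cv2.resize(t[:,:,::-1],None,fx=2.4,fy=2.4,interpolation=cv2.INTER_CUBIC))
for n,f in(("S",S),("T",T)):
  for nm,lo,hi in(("orange",(12,170,90),(28,255,255)),("blue",(100,140,40),(115,255,255)),("redm",(174,150,60),(180,255,255)),("redm0",(0,210,60),(4,255,255))):
    m=mask(f,lo,hi);k,l,st,c=cv2.connectedComponentsWithStats(m)
    for i in range(1,k):
      if st[i,4]>12:
        v,u=np.where(l==i);P=depthpts(f,np.c_[u,v]);
        print(n,nm,c[i].round(1),st[i].tolist(),np.median(P,0).round(3),np.percentile(P,3,axis=0).round(3),np.percentile(P,97,axis=0).round(3))
E
python3 m.py
```

```text
S orange [328.6  72.5] [326, 69, 6, 8, 44] [-0.584  0.769 -0.017] [-0.597  0.756 -0.039] [-0.57   0.785  0.002]
S orange [311.4  76.2] [308, 73, 7, 8, 46] [-0.584  0.651 -0.016] [-0.602  0.635 -0.041] [-0.567  0.667  0.003]
S orange [ 28.3 112. ] [21, 106, 14, 14, 133] [-0.583 -0.753  0.085] [-0.885 -0.821  0.01 ] [-0.572 -0.735  0.104]
S orange [ 12.2 115. ] [5, 109, 14, 14, 135] [-0.584 -0.812  0.086] [-0.885 -0.894  0.013] [-0.572 -0.793  0.105]
S orange [ 25.5 137.5] [20, 132, 12, 12, 84] [-0.581 -0.809 -0.018] [-0.59  -0.823 -0.042] [-0.573 -0.794  0.001]
S orange [447.8 147.7] [424, 136, 48, 25, 596] [0.483 0.699 0.02 ] [0.404 0.641 0.016] [0.555 0.76  0.023]
S orange [413.9 181.8] [402, 173, 25, 19, 208] [0.602 0.424 0.029] [0.55  0.414 0.02 ] [0.646 0.443 0.033]
S orange [212.  204.6] [204, 194, 16, 23, 251] [ 0.629 -0.243  0.222] [ 0.609 -0.256  0.191] [ 0.632 -0.23   0.236]
S orange [164.8 222. ] [152, 208, 26, 30, 489] [ 0.575 -0.355  0.175] [ 0.55  -0.374  0.135] [ 0.583 -0.335  0.195]
S orange [277.7 227. ] [268, 212, 20, 31, 476] [ 0.733 -0.122  0.178] [ 0.704 -0.138  0
[... 1098 characters left out ...]
  0.187] [ 0.733 -0.098  0.195]
T orange [443.8 202.7] [438, 198, 12, 13, 93] [ 0.619 -0.24   0.233] [ 0.602 -0.251  0.229] [ 0.628 -0.225  0.237]
T orange [485.6 226. ] [476, 218, 19, 19, 188] [ 0.56  -0.355  0.191] [ 0.538 -0.371  0.187] [ 0.578 -0.332  0.195]
T orange [ 94.9 260.5] [70, 229, 51, 64, 2096] [0.476 0.706 0.02 ] [0.4   0.646 0.015] [0.551 0.764 0.024]
T blue [254.5 199.4] [237, 193, 38, 15, 395] [0.639 0.231 0.114] [0.619 0.18  0.11 ] [0.654 0.273 0.118]
T redm0 [586.5 175.8] [580, 170, 13, 12, 56] [ 0.697 -0.699  0.055] [ 0.683 -0.715  0.051] [ 0.714 -0.683  0.06 ]
T redm0 [574.4 177.2] [572, 175, 5, 7, 13] [ 0.694 -0.666  0.055] [ 0.685 -0.67   0.053] [ 0.7   -0.66   0.057]
```

View pics/crop_s.png

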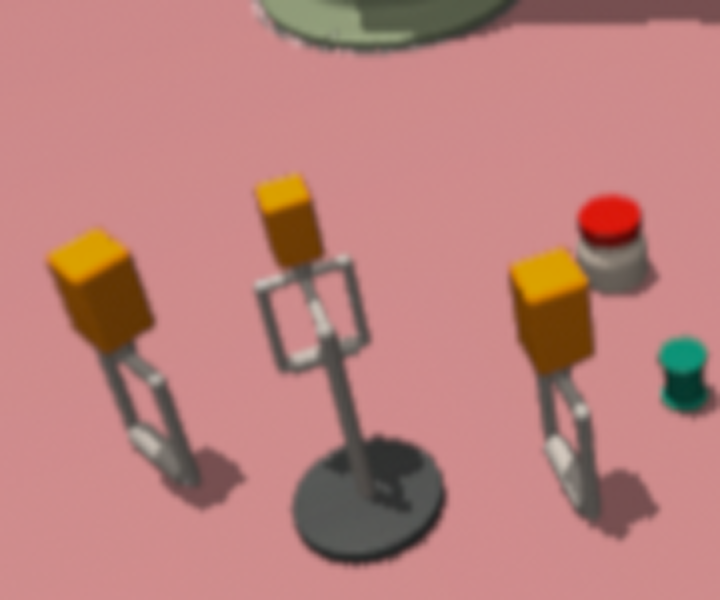

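View pics/crop_t.png

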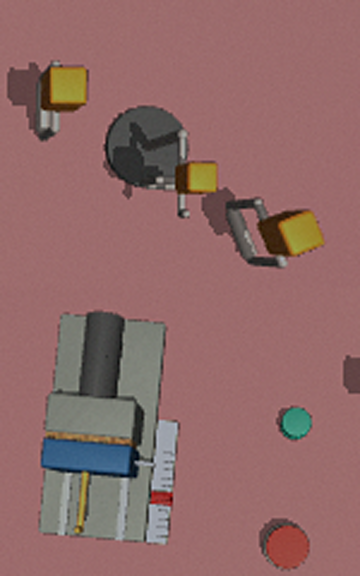

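The crop confirms it: the pull hanging on the stand (scene (212,205), top (443,203)) has a grip about 30 mm wide. The two standing ones, at (165,222) and (278,228), measure about 40 mm, so they are larger look-alikes. Next I measure the axes.

```bash
cat > m2.py <<'E'
from h import *
S=frame("scene");T=frame("top")
def top(f,lo,near):  # bright orange top face
    m=mask(f,lo,(30,255,255));k,l,st,c=cv2.connectedComponentsWithStats(m)
    i=1+np.argmin(np.linalg.norm(c[1:]-near,axis=1));v,u=np.where(l==i)
    return np.c_[u,v],c[i]
for lo in((12,170,90),(12,170,165)):
    a,ca=top(T,lo,(443,203));b,cb=top(S,lo,(212,197))
    P,e=tri(T,[ca],S,[cb]);print("grip top tri",P.round(4),e.round(4),len(a),len(b),plane(T,[ca],.235).round(4),plane(S,[cb],.235).round(4))
r=cv2.minAreaRect(plane(T,a,.235)[:,:2].astype(np.float32)*1000);print("grip rect mm",r)
uu,vv=np.meshgrid(np.arange(640),np.arange(400));uv=np.c_[uu.ravel(),vv.ravel()]
def cloud(f):
    P=depthpts(f,uv);ok=f["depth"].ravel()>0;return P[ok],f["pixels"].reshape(-1,3)[ok]
def line(Q,n):
    c=Q.mean(0);d=np.linalg.svd(Q-c)[2][0];print(n,len(Q),"c",c.round(4),"dir",d.round(3),"lo",Q.min(0).round(3),"hi",Q.max(0).round(3))
for n,f in(("T",T),("S",S)):
    P,C=cloud(f);hsv=cv2.cvtColor(C[None],cv2.COLOR_RGB2HSV)[0]
    box=lambda a,b:np.all((P>a)&(P<b),axis=1)
    line(P[box((.55,-.32,.152),(.72,-.17,.187))&(hsv[:,1]<120)],n+" prong+loop")
    line(P[box((.63,-.30,.152),(.72,-.20,.187))&(hsv[:,1]<120)],n+" prong behind")
    line(P[box((.58,-.36,.010),(.75,-.15,.020))&(hsv[:,2]<110)],n+" foot")
    br=box((.5,.15,.08),(.65,.30,.14))&(hsv[:,0]>15)&(hsv[:,0]<32)&(hsv[:,1]>100);line(P[br],n+" brass")
    bl=box((.5,.1,.105),(.75,.30,.125))&(hsv[:,0]>99)&(hsv[:,0]<118)&(hsv[:,1]>120);line(P[bl],n+" bluetop");print(cv2.minAreaRect((P[bl][:,:2]*1000).astype(np.float32)))
    rd=box((.5,.08,.05),(.68,.2,.078))&((hsv[:,0]<6)|(hsv[:,0]>174))&(hsv[:,1]>160);line(P[rd],n+" mark") if rd.sum() else 0
    bp=box((.45,.05,.008),(.85,.35,.02))&(hsv[:,1]<70);line(P[bp],n+" base");print(cv2.minAreaRect((P[bp][:,:2]*1000).astype(np.float32)))
E
python3 m2.py
```

```text
grip top tri [ 0.6185 -0.2433  0.2143] 0.0028 93 251 [[ 0.6169 -0.2383  0.235 ]] [[ 0.6465 -0.2454  0.235 ]]
grip top tri [ 0.6739 -0.1686  0.2521] 0.1621 1 87 [[ 0.6919 -0.0911  0.235 ]] [[ 0.6202 -0.2427  0.235 ]]
grip rect mm ((691.8531494140625, -91.08545684814453), (0.0, 0.0), 0.0)
T prong+loop 131 c [ 0.6253 -0.2333  0.1648] dir [-0.99   0.114  0.08 ] lo [ 0.577 -0.245  0.156] hi [ 0.669 -0.209  0.187]
T prong behind 60 c [ 0.6525 -0.2401  0.162 ] dir [-1.     0.001 -0.017] lo [ 0.633 -0.245  0.157] hi [ 0.669 -0.235  0.17 ]
T foot 685 c [ 0.6661 -0.2365  0.0135] dir [-0.671 -0.741  0.012] lo [ 0.581 -0.351  0.01 ] hi [ 0.715 -0.191  0.02 ]
T brass 67 c [0.5862 0.2322 0.1095] dir [-0.989  0.096  0.116] lo [0.555 0.226 0.102] hi [0.622 0.238 0.127]
T bluetop 450 c [0.6375 0.2262 0.1143] dir [-0.105 -0.994 -0.001] lo [0.618 0.177 0.106] hi [0.657 0.276 0.12 ]
((637.6107177734375, 226.7286376953125), (98.6793212890625, 32.754032135009766), 84.05403137207031)
T mark 13 c [0.5923 0.1461 0.068 ] dir [-0.231 -0.509 -0.829] lo [0.589 0.138 0.051] hi [0.595 0.155 0.074]
T base 2507 c [0
[... 494 characters left out ...]
 0.816 -0.003] lo [ 0.583 -0.355  0.01 ] hi [ 0.716 -0.197  0.02 ]
S brass 27 c [0.5806 0.2297 0.1099] dir [ 0.987 -0.097 -0.126] lo [0.556 0.227 0.105] hi [0.611 0.234 0.124]
S bluetop 181 c [0.6412 0.2181 0.1148] dir [0.104 0.994 0.016] lo [0.625 0.173 0.106] hi [0.657 0.268 0.118]
((641.3262329101562, 220.53501892089844), (94.21171569824219, 28.030323028564453), 84.77964782714844)
S mark 24 c [0.5938 0.1439 0.0612] dir [ 0.002  0.026 -1.   ] lo [0.592 0.137 0.051] hi [0.596 0.15  0.072]
S base 1422 c [0.7192 0.1853 0.0143] dir [ 0.97   0.243 -0.006] lo [0.538 0.127 0.008] hi [0.82  0.275 0.02 ]
((680.53857421875, 194.3555450439453), (296.36376953125, 135.46588134765625), 8.01937484741211)
```

```bash
cat > plan.py <<'E'
import sys; from h import *
x,y,z,yaw,n=map(float,sys.argv[1:6]);n=int(n);s=telemetry.observe()
R=Ro.from_euler('xyz',s["tool_rot"]);G=Ro.from_euler('xyz',[np.pi,0,np.radians(yaw)])
rv=(R.inv()*G).as_rotvec()/n;d=(np.array([x,y,z])-s["position"])/n
print("clock",s["clock"],"q",s["qpos"].round(2),"per row turn",np.degrees(rv).round(2),"len mm",np.linalg.norm(d)*1e3)
for i in range(min(n,8)): print((R.inv().apply(d)*1e0).round(4),end=";"); R=R*Ro.from_rotvec(rv)
print()
E
python3 plan.py 0.618 -0.241 0.32 90 24
```

```text
clock 0.3 q [-1.35  0.52 -0.04  1.6   0.02  1.02 -0.11] per row turn [-0.    0.    3.04] len mm 39.48992211828818
[-0.0276 -0.0281 -0.0029];[-0.029  -0.0266 -0.0029];[-0.0304 -0.0251 -0.0029];[-0.0317 -0.0234 -0.0029];[-0.0329 -0.0217 -0.0029];[-0.034  -0.0199 -0.0029];[-0.035  -0.0181 -0.0029];[-0.0359 -0.0162 -0.0029];
```

```bash
python3 -m crank '0.085 -0.028 -0.028 -0.006 0 0 3; 0.085 -0.029 -0.027 -0.006 0 0 3; 0.085 -0.03 -0.025 -0.006 0 0 3; 0.085 -0.032 -0.023 -0.006 0 0 3; 0.085 -0.033 -0.022 -0.006 0 0 3; 0.085 -0.034 -0.02 -0.006 0 0 3; 0.085 -0.035 -0.018 -0.006 0 0 3; 0.085 -0.036 -0.016 -0.006 0 0 3' 40; python3 plan.py 0.618 -0.241 0.32 90 16
```

```text
clock: 0.97
position: [0.3293, 0.3166, 0.2987]
tool_rot: [3.141, -0.0, 2.424]
force: [1.2, 1.1, 0.0]
grip_width: 0.0856
finger_force: 0.0
clock 0.9667 q [-1.02  0.19  0.14  1.97 -0.03  0.98 -0.01] per row turn [ 0.   -0.    3.06] len mm 39.26861403953743
[-0.0365 -0.0144 -0.0013];[-0.0372 -0.0124 -0.0013];[-0.0378 -0.0104 -0.0013];[-0.0383 -0.0084 -0.0013];[-0.0387 -0.0063 -0.0013];[-0.039  -0.0043 -0.0013];[-0.0392 -0.0022 -0.0013];[-0.0392 -0.0001 -0.0013];
```

```bash
python3 -m crank '0.085 -0.036 -0.014 -0.001 0 0 3; 0.085 -0.037 -0.012 -0.001 0 0 3; 0.085 -0.038 -0.01 -0.001 0 0 3; 0.085 -0.038 -0.008 -0.001 0 0 3; 0.085 -0.039 -0.006 -0.001 0 0 3; 0.085 -0.039 -0.004 -0.001 0 0 3; 0.085 -0.039 -0.002 -0.001 0 0 3; 0.085 -0.039 0 -0.001 0 0 3'; python3 plan.py 0.618 -0.241 0.32 90 8
```

```text
clock: 1.63
position: [0.4767, 0.0411, 0.3066]
tool_rot: [3.141, -0.0, 2.006]
force: [-0.1, 1.1, 0.5]
grip_width: 0.0851
finger_force: 0.0
clock 1.6333 q [-0.56  0.24  0.42  1.92 -0.11  1.01  0.35] per row turn [ 0.01 -0.    3.11] len mm 39.480510386948865
[-0.0394  0.0012 -0.0017];[-0.0393  0.0033 -0.0017];[-0.0391  0.0054 -0.0017];[-0.0387  0.0076 -0.0017];[-0.0382  0.0096 -0.0017];[-0.0377  0.0117 -0.0017];[-0.037   0.0137 -0.0017];[-0.0362  0.0157 -0.0017];
```

```bash
python3 -m crank '0.085 -0.039 0.001 -0.002 0 0 3; 0.085 -0.039 0.003 -0.002 0 0 3; 0.085 -0.039 0.005 -0.002 0 0 3; 0.085 -0.039 0.008 -0.002 0 0 3; 0.085 -0.038 0.01 -0.002 0 0 3; 0.085 -0.038 0.012 -0.002 0 0 3; 0.085 -0.02 0.008 -0.002 0 0 3; 0.085 0 0 0 0 0 3'
python3 - <<'E'
from h import *
f=frame("wrist");save(f,"w1.png");print(np.array(f["hand_eye"]).round(3).tolist(),f["K"][0,0])
m=mask(f,(12,170,90),(28,255,255));k,l,st,c=cv2.connectedComponentsWithStats(m)
for i in range(1,k):
  if st[i,4]>100:
    v,u=np.where(l==i);P=depthpts(f,np.c_[u,v]);z=np.percentile(P[:,2],90);Q=P[np.abs(P[:,2]-z)<.006]
    print(c[i].round(1),z.round(4),len(Q),cv2.minAreaRect((Q[:,:2]*1000).astype(np.float32)))
E
python3 plan.py 0.618 -0.241 0.32 90 8
```

```text
clock: 2.3
position: [0.5948, -0.1913, 0.3201]
tool_rot: [-3.142, 0.003, 1.582]
force: [1.2, 0.0, 0.3]
grip_width: 0.0849
finger_force: 0.0
[[-0.001, -0.963, -0.27, 0.069], [1.0, -0.001, 0.0, 0.0], [-0.0, -0.27, 0.963, -0.124], [0.0, 0.0, 0.0, 1.0]] 307.43280356261926
[466.7 103.7] 0.1937 2401 ((713.3165283203125, -116.74077606201172), (38.2502326965332, 38.19126892089844), 87.86029052734375)
[340.9 268.3] 0.2356 1298 ((614.535400390625, -239.35537719726562), (29.135047912597656, 29.23106575012207), 87.6219711303711)
[274.3 328.3] 0.1911 153 ((553.2353515625, -336.88494873046875), (38.3551025390625, 8.861857414245605), 13.026294708251953)
clock 2.35 q [-0.16  0.51  0.57  1.54 -0.29  1.17  0.47] per row turn [-0.01  0.01  0.06] len mm 7.155049232766724
[-0.0065  0.0029 -0.    ];[-0.0065  0.0029 -0.    ];[-0.0065  0.0029 -0.    ];[-0.0065  0.0029 -0.    ];[-0.0065  0.0029 -0.    ];[-0.0065  0.003  -0.    ];[-0.0065  0.003  -0.    ];[-0.0065  0.003  -0.    ];
```

View pics/w1.png

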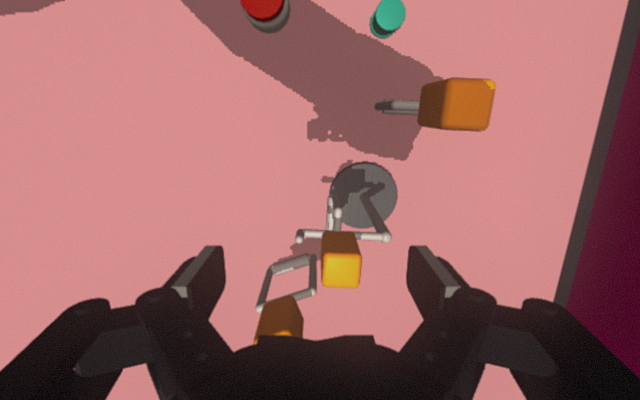

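Wrist picture: the target grip at (341,268) is 29 mm square with its top at 0.2356 (text: 0.235). The look-alikes at (466,104) and (278,330) are 38 mm. All views agree on the position, about (0.616, -0.240).

```bash
python3 plan.py 0.616 -0.240 0.32 88 2; python3 -m crank '0.085 -0.025 0.01 0 0 0 1; 0.085 -0.025 0.01 0.008 0 0 1; 0.085 0 0 0.025 0 0 0; 0.085 0 0 0.03 0 0 0; 0.085 0 0 0.025 0 0 0; 0.085 0 0 0.01 0 0 0; 0.085 0 0 0 0 0 0; 0.085 0 0 0 0 0 0'; python3 plan.py 0.616 -0.240 0.208 87.6 1
```

```text
clock 2.35 q [-0.16  0.51  0.57  1.54 -0.29  1.17  0.47] per row turn [-0.02  0.03  1.24] len mm 27.75873355619126
[-0.0256  0.0107 -0.0001];[-0.0254  0.0112 -0.0001];
clock: 3.02
position: [0.6148, -0.236, 0.2232]
tool_rot: [3.141, 0.0, 1.555]
force: [0.1, -0.2, 1.1]
grip_width: 0.0851
finger_force: 0.0
clock 3.0167 q [-0.05  0.66  0.52  1.55 -0.37  1.03  0.56] per row turn [0.02 0.01 1.5 ] len mm 15.755524473766522
[-0.004   0.0012  0.0152];
```

```bash
python3 -m crank '0.085 -0.004 0.001 0.008 0 0 1.5; 0.085 0 0 0.007 0 0 0; 0.02 0 0 0 0 0 0; 0.02 0 0 0 0 0 0; 0.02 0 0 0 0 0 0; 0.02 0 0 0 0 0 0; 0.02 0 0 0 0 0 0; 0.02 0 0 0 0 0 0' 80; python3 -m crank '0.02 0 0 0 0 0 0; 0.02 0 0 0 0 0 0; 0.02 0 0 0 0 0 0; 0.02 0 0 -0.007 0 0 0; 0.02 0 0 -0.007 0 0 0; 0.02 0 0 -0.007 0 0 0; 0.02 0 0 -0.006 0 0 0; 0.02 0 0 0 0 0 0' 80; python3 plan.py 0.616 -0.240 0.236 87.6 1
```

```text
clock: 3.68
position: [0.6157, -0.2402, 0.2077]
tool_rot: [3.141, 0.0, 1.528]
force: [1.1, -0.2, 2.4]
grip_width: 0.0293
finger_force: 78.6
clock: 4.35
position: [0.6159, -0.2405, 0.2359]
tool_rot: [3.14, 0.001, 1.528]
force: [-0.4, -0.7, -2.6]
grip_width: 0.0293
finger_force: 79.2
clock 4.35 q [-0.05  0.66  0.54  1.53 -0.37  1.05  0.54] per row turn [ 0.1   0.03 -0.06] len mm 0.5401252015604807
[ 0.0005  0.0001 -0.0001];
```

```bash
python3 -m crank '0.02 0 -0.01 0 0 0 0; 0.02 0 -0.02 0 0 0 0; 0.02 0 -0.025 0 0 0 0; 0.02 0 -0.025 0 0 0 0; 0.02 0 -0.02 0 0 0 0; 0.02 0.02 0 0 0 0 0; 0.02 0.038 0 0 0 0 0; 0.02 0.038 0 0 0 0 0' 80; python3 plan.py 0.505 0.238 0.225 84 9
```

```text
clock: 5.02
position: [0.5191, -0.1399, 0.2345]
tool_rot: [3.141, 0.0, 1.525]
force: [0.7, 0.8, -1.7]
grip_width: 0.0294
finger_force: 79.8
clock 5.0167 q [-0.26  0.46  0.57  1.87 -0.31  0.9   0.41] per row turn [0.   0.   0.38] len mm 42.02662696278432
[ 0.0419 -0.0035  0.0011];[ 0.0418 -0.0038  0.0011];[ 0.0418 -0.004   0.0011];[ 0.0418 -0.0043  0.0011];[ 0.0418 -0.0046  0.0011];[ 0.0417 -0.0049  0.0011];[ 0.0417 -0.0051  0.0011];[ 0.0417 -0.0054  0.0011];
```

```bash
python3 -m crank '0.02 0.039 -0.003 0 0 0 0.4; 0.02 0.039 -0.004 0 0 0 0.4; 0.02 0.039 -0.004 0 0 0 0.4; 0.02 0.039 -0.004 0 0 0 0.4; 0.02 0.039 -0.004 0 0 0 0.4; 0.02 0.039 -0.004 0 0 0 0.4; 0.02 0.039 -0.004 0 0 0 0.4; 0.02 0.039 -0.004 0 0 0 0.4'; python3 plan.py 0.505 0.239 0.179 84 2
```

```text
clock: 5.68
position: [0.5092, 0.1753, 0.2345]
tool_rot: [3.141, -0.0, 1.472]
force: [0.9, -0.8, -1.3]
grip_width: 0.0292
finger_force: 79.7
clock 5.6833 q [-0.85  0.46  0.56  1.87 -0.3   0.9  -0.25] per row turn [ 0.   -0.01  0.17] len mm 42.28347555628812
[ 0.0315 -0.0052  0.0278];[ 0.0315 -0.0053  0.0278];
```

```bash
python3 -m crank '0.02 0.025 -0.003 0 0 0 0; 0.02 0.018 -0.003 0.01 0 0 0; 0.02 0.01 -0.003 0.018 0 0 0; 0.02 0 0 0.018 0 0 0; 0.02 0 0 0.009 0 0 0; 0.02 0 0 0 0 0 0; 0.02 0 0 0 0 0 0; 0.02 0 0 0 0 0 0'
cat > look.py <<'E'
import sys;from h import *
T=frame("top");S=frame("scene");n=sys.argv[1]
a=T["pixels"][170:250,220:320];b=S["pixels"][150:230,320:420]
cv2.imwrite(f"pics/{n}.png",cv2.resize(np.hstack([a,b])[:,:,::-1],None,fx=4,fy=4,interpolation=cv2.INTER_CUBIC))
E
python3 look.py l1; python3 plan.py 0.505 0.239 0.179 84 2
```

```text
clock: 6.35
position: [0.5066, 0.2263, 0.1801]
tool_rot: [3.141, -0.0, 1.471]
force: [0.2, 0.1, -0.6]
grip_width: 0.0291
finger_force: 79.8
clock 6.45 q [-0.89  0.55  0.51  1.87 -0.36  0.8  -0.29] per row turn [ 0.03 -0.02  0.15] len mm 6.2217957356356814
[ 0.006  -0.0013  0.0006];[ 0.006  -0.0014  0.0006];
```

View pics/l1.png

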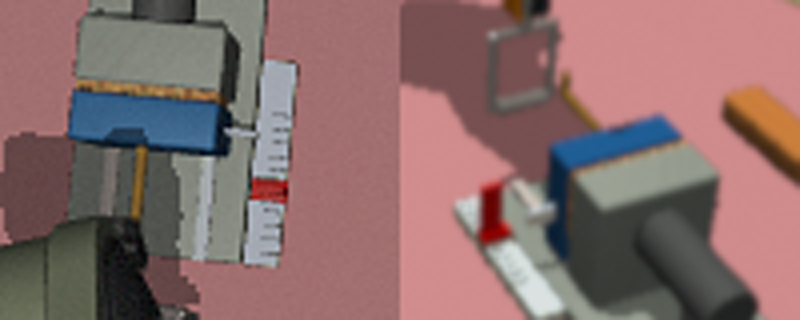

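```bash
python3 -m crank '0.02 0.012 0 0 0 0 0.3; 0.02 0 0.01 0 0 0 0; 0.02 0 0.015 0 0 0 0; 0.02 0 0.015 0 0 0 0; 0.02 0 0.015 0 0 0 0; 0.02 0 0.01 0 0 0 0; 0.02 0 0.005 0 0 0 0; 0.02 0 0 0 0 0 0'
python3 look.py l2; python3 plan.py 0.577 0.232 0.158 84 2
```

```text
clock: 7.12
position: [0.5775, 0.2315, 0.1793]
tool_rot: [3.141, 0.0, 1.466]
force: [-0.7, 0.1, -2.8]
grip_width: 0.029
finger_force: 79.8
clock 7.2167 q [-0.8   0.65  0.49  1.69 -0.38  0.89 -0.26] per row turn [-0.01  0.    0.03] len mm 10.61708688586277
[0.0001 0.0003 0.0106];[0.0001 0.0003 0.0106];
```

View pics/l2.png

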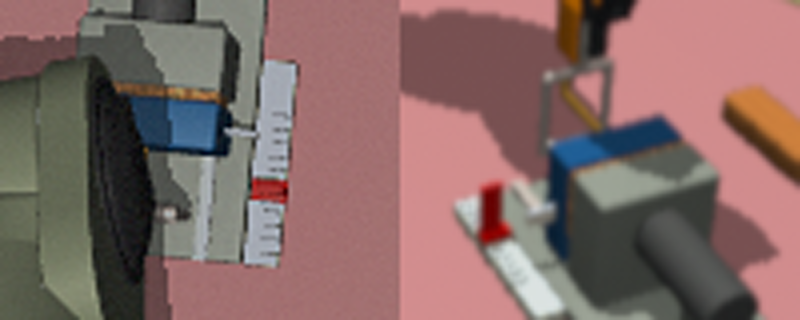

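The brass hook shows through the loop in the scene crop at (580,105), so I lower and hook it. Then I measure the gap between pointer and mark.

```bash
python3 -m crank '0.02 0 0 0.005 0 0 0; 0.02 0 0 0.009 0 0 0; 0.02 0 0 0.007 0 0 0; 0.02 0 0 0 0 0 0; 0.02 0 0 0 0 0 0; 0.02 0 0 0 0 0 0; 0.02 0 0 0 0 0 0; 0.02 0 0 0 0 0 0'
cat > gap.py <<'E'
from h import *
ux=np.array([.9945,-.105,0]);uy=np.array([.105,.9945,0])
# clamp-frame line search: pointer bar crosses strip between jaw and rail; sample image along clamp x at fixed clamp y,z
def sample(f,P):
    c=np.linalg.inv(f["W"]);q=cv2.projectPoints(P,cv2.Rodrigues(c[:3,:3])[0],c[:3,3],f["K"],f["D"])[0].reshape(-1,2).astype(np.float32)
    return cv2.remap(f["pixels"],q[:,0].reshape(1,-1),q[:,1].reshape(1,-1),cv2.INTER_LINEAR)[0].astype(float),q
o=np.array([.584,.231,0]);s=np.arange(-.06,.09,.0005)
for n in("top","scene"):
    f=frame(n)
    for nm,z,ys in(("mark",.069,(-.080,-.084,-.088,-.092)),("ptr",.067,(-.058,-.062,-.066,-.070))):
        for y in ys:
            p,q=sample(f,o+s[:,None]*ux+y*uy+[0,0,z])
            g=p[:,0]-p[:,1:].mean(1) if nm=="mark" else p.min(1)-0.0
            w=g-(60 if nm=="mark" else np.percentile(g,50)+.5*(g.max()-np.percentile(g,50)));w=np.clip(w,0,None)
            i=g.argmax();near=abs(s-s[i])<.012
            print(n,nm,y,"peak",s[i].round(4),"centroid",(np.sum((w*s)[near])/max(w[near].sum(),1e-9)).round(4),"max",g.max().round(0),q[i].round(1))
E
python3 gap.py; python3 - <<'E'
from h import *
f=frame("scene");save(f,"g1.png",(330,175,400,240),8)
E
```

```text
clock: 7.88
position: [0.5769, 0.2317, 0.1586]
tool_rot: [3.141, -0.0, 1.467]
force: [-0.8, -0.0, -2.1]
grip_width: 0.0294
finger_force: 79.7
top mark -0.08 peak 0.011 centroid 0.0162 max 114.0 [285.7 218.9]
top mark -0.084 peak 0.0195 centroid 0.0168 max 118.0 [287.4 216. ]
top mark -0.088 peak 0.018 centroid 0.0171 max 116.0 [288.8 216.7]
top mark -0.092 peak 0.0205 centroid 0.0165 max 126.0 [290.4 215.9]
top ptr -0.058 peak 0.0535 centroid 0.054 max 155.0 [279.4 203. ]
top ptr -0.062 peak 0.054 centroid 0.0539 max 166.0 [280.8 203. ]
top ptr -0.066 peak 0.054 centroid 0.0541 max 163.0 [282.3 203.1]
top ptr -0.07 peak 0.0055 centroid 0.0047 max 167.0 [282.  220.6]
scene mark -0.08 peak 0.0165 centroid 0.0145 max 116.0 [343.9 195.9]
scene mark -0.084 peak 0.0155 centroid 0.0163 max 120.0 [342.6 196. ]
scene mark -0.088 peak 0.0175 centroid 0.0183 max 119.0 [341.7 196.7]
scene mark -0.092 peak 0.0175 centroid 0.0189 max 111.0 [340.5 197. ]
scene ptr -0.058 peak 0.0485 centroid 0.0453 max 169.0 [354.9 200.5]
scene ptr -0.062 peak 0.0495 centroid 0.0469 max 192.0 [353.9 201. ]
scene ptr -0.066 peak 0.0515 centroid 0.0507 max 194.0 [353.  201.8]
scene ptr -0.07 peak 0.052 centroid 0.0531 max 163.0 [351.9 202.2]
```

View pics/g1.png

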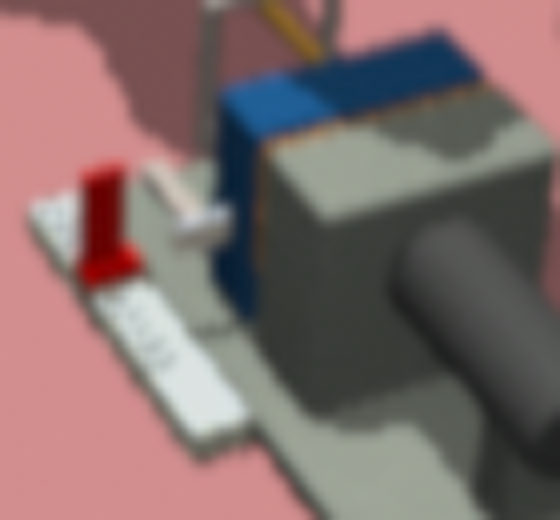

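Picture g1: the red plate is at (103,215), the pointer runs from (155,170) to (225,225), and the hook passes through the loop at the top. The gap measures about 37 mm (mark 0.017, pointer 0.054, consistent in both views). I pull in two stages.

```bash
python3 -m crank '0.02 0 -0.003 0 0 0 0; 0.02 0 -0.005 0 0 0 0; 0.02 0 -0.006 0 0 0 0; 0.02 0 -0.007 0 0 0 0; 0.02 0 -0.007 0 0 0 0; 0.02 0 -0.005 0 0 0 0; 0.02 0 -0.003 0 0 0 0; 0.02 0 0 0 0 0 0' 100; python3 gap.py | grep -v "0.058"; python3 - <<'E'
from h import *
print(telemetry.observe()["position"])
f=frame("scene");save(f,"g2.png",(320,150,400,225),8)
E
```

```text
clock: 8.7
position: [0.5407, 0.2354, 0.1586]
tool_rot: [3.14, -0.0, 1.467]
force: [6.5, -1.4, -5.2]
grip_width: 0.029
finger_force: 99.5
top mark -0.08 peak 0.011 centroid 0.0162 max 115.0 [285.7 218.9]
top mark -0.084 peak 0.019 centroid 0.0167 max 114.0 [287.4 216.2]
top mark -0.088 peak 0.0195 centroid 0.0171 max 114.0 [288.9 216.2]
top mark -0.092 peak 0.0205 centroid 0.0166 max 128.0 [290.4 215.9]
top ptr -0.062 peak 0.0315 centroid 0.0316 max 167.0 [280. 211.]
top ptr -0.066 peak 0.0315 centroid 0.0308 max 153.0 [281.5 211.1]
top ptr -0.07 peak 0.0625 centroid 0.0617 max 168.0 [284.  200.2]
scene mark -0.08 peak 0.016 centroid 0.0144 max 115.0 [343.8 195.8]
scene mark -0.084 peak 0.0155 centroid 0.0164 max 121.0 [342.6 196. ]
scene mark -0.088 peak 0.0165 centroid 0.0178 max 119.0 [341.5 196.5]
scene mark -0.092 peak 0.0175 centroid 0.0189 max 110.0 [340.5 197. ]
scene ptr -0.062 peak 0.0275 centroid 0.0255 max 192.0 [350.7 196.9]
scene ptr -0.066 peak 0.03 centroid 0.0279 max 181.0 [349.9 197.7]
scene ptr -0.07 peak 0.03 centroid 0.0306 max 155.0 [348.7 198.1]
[0.54119206 0.23533579 0.15864597]
```

View pics/g2.png

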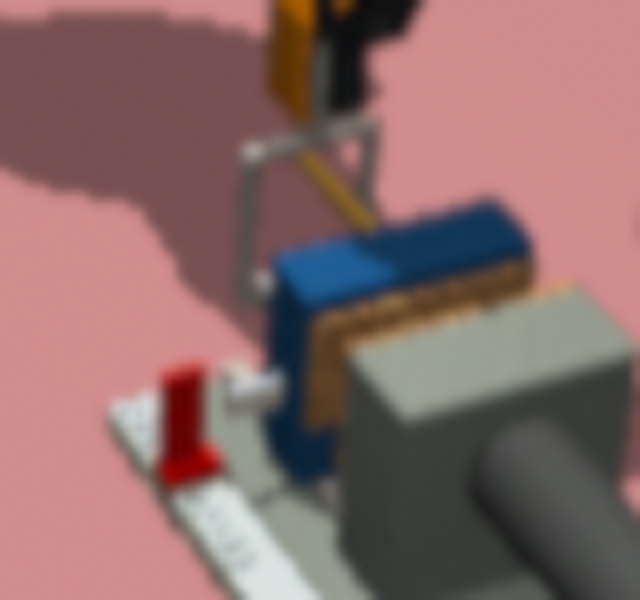

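```bash
python3 -m crank '0.02 0 -0.002 0 0 0 0; 0.02 0 -0.003 0 0 0 0; 0.02 0 -0.003 0 0 0 0; 0.02 0 -0.003 0 0 0 0; 0.02 0 -0.002 0 0 0 0; 0.02 0 -0.001 0 0 0 0; 0.02 0 0 0 0 0 0; 0.02 0 0 0 0 0 0' 100; python3 gap.py | grep -v "0.058"; python3 - <<'E'
from h import *
print(telemetry.observe()["position"])
f=frame("scene");t=frame("top")
a=cv2.resize(f["pixels"][180:220,325:375],None,fx=8,fy=8,interpolation=cv2.INTER_CUBIC);b=cv2.resize(t["pixels"][195:235,260:310],None,fx=8,fy=8,interpolation=cv2.INTER_CUBIC)
cv2.imwrite("pics/g3.png",np.hstack([a,b])[:,:,::-1])
E
```

```text
clock: 9.52
position: [0.5277, 0.2367, 0.1587]
tool_rot: [3.139, -0.0, 1.467]
force: [7.3, -1.4, -4.4]
grip_width: 0.029
finger_force: 99.5
top mark -0.08 peak 0.019 centroid 0.0163 max 117.0 [286.  216.1]
top mark -0.084 peak 0.0195 centroid 0.0168 max 116.0 [287.4 216. ]
top mark -0.088 peak 0.019 centroid 0.0171 max 114.0 [288.9 216.3]
top mark -0.092 peak 0.0205 centroid 0.0165 max 125.0 [290.4 215.9]
top ptr -0.062 peak 0.0175 centroid 0.018 max 167.0 [279.6 216. ]
top ptr -0.066 peak 0.018 centroid 0.0179 max 169.0 [281. 216.]
top ptr -0.07 peak 0.0625 centroid 0.0616 max 166.0 [284.  200.2]
scene mark -0.08 peak 0.0165 centroid 0.0144 max 115.0 [343.9 195.9]
scene mark -0.084 peak 0.0155 centroid 0.0165 max 120.0 [342.6 196. ]
scene mark -0.088 peak 0.016 centroid 0.0175 max 119.0 [341.5 196.4]
scene mark -0.092 peak 0.0175 centroid 0.0189 max 111.0 [340.5 197. ]
scene ptr -0.062 peak 0.0165 centroid 0.016 max 178.0 [349.1 194.9]
scene ptr -0.066 peak 0.015 centroid 0.0158 max 175.0 [347.7 195. ]
scene ptr -0.07 peak 0.018 centroid 0.0168 max 161.0 [347.  195.9]
[0.52774211 0.23667262 0.15873979]
```

View pics/g3.png

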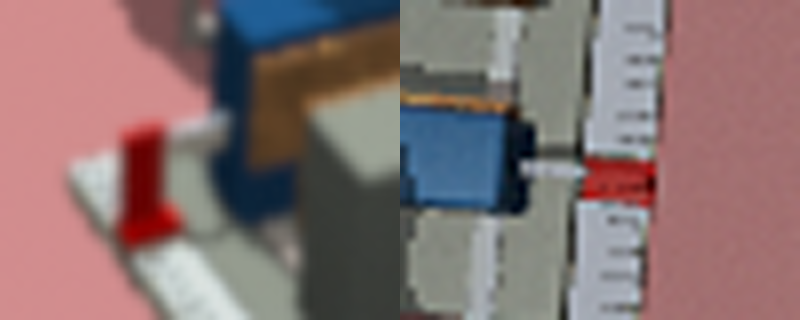

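Picture g3: in the top view (right half) the pointer at (550,168) lies against the red band, rows 158 to 200. The band includes the clip's foot, so I refine the plate's own centre.

```bash
cat > fine.py <<'E'
from h import *
from gap import sample,o,ux,uy
E
sed -i 's/^o=np/o=np/; s/^for n in("top","scene"):/for n in(("top","scene") if __name__=="__main__" else ()):/' gap.py
cat >> fine.py <<'E'
uu,vv=np.meshgrid(np.arange(640),np.arange(400));uv=np.c_[uu.ravel(),vv.ravel()]
for n in("scene","top"):
    f=frame(n);P=depthpts(f,uv);d=P-o;s=d@ux;y=d@uy;z=P[:,2];hsv=cv2.cvtColor(f["pixels"],cv2.COLOR_RGB2HSV).reshape(-1,3)
    red=((hsv[:,0]<6)|(hsv[:,0]>174))&(hsv[:,1]>190)&(abs(s)<.06)&(y<-.06)&(y>-.12)
    wh=(hsv[:,1]<60)&(y<-.052)&(y>-.078)&(z>.055)&(z<.075)&(abs(s)<.06)
    for nm,m in(("red",red),("white",wh)):
        print(n,nm);i=np.where(m)[0]
        for j in i[np.lexsort((uv[i,0],uv[i,1]))][:60]: print("  ",uv[j],"s %.1f y %.1f z %.1f"%(s[j]*1e3,y[j]*1e3,z[j]*1e3))
f=frame("top");s=np.arange(0,.036,.001)
for nm,y,z in(("m",-.085,.071),("m",-.092,.071),("p",-.064,.067)):
    p,_=sample(f,o+s[:,None]*ux+y*uy+[0,0,z]);print(nm,y,(p[:,0]-p[:,1] if nm=="m" else p[:,1]).astype(int).tolist())
E
python3 fine.py
```

```text
scene red
   [341 197] s 17.7 y -90.4 z 68.8
   [342 197] s 16.3 y -86.3 z 66.5
   [343 197] s 15.6 y -82.5 z 64.7
   [344 197] s 19.3 y -80.9 z 66.9
   [341 198] s 18.9 y -90.9 z 65.8
   [342 198] s 19.6 y -87.8 z 65.4
   [343 198] s 17.6 y -83.3 z 62.5
   [344 198] s 19.2 y -80.7 z 62.9
   [341 199] s 16.7 y -89.7 z 60.0
   [342 199] s 19.5 y -87.7 z 61.4
   [343 199] s 15.4 y -82.2 z 56.6
   [344 199] s 17.9 y -80.0 z 57.7
   [341 200] s 15.8 y -89.2 z 55.2
   [342 200] s 17.1 y -86.4 z 55.2
   [343 200] s 17.8 y -83.3 z 54.7
   [344 200] s 16.6 y -79.2 z 52.5
   [341 201] s 15.3 y -88.8 z 50.7
   [342 201] s 17.7 y -86.6 z 51.7
   [343 201] s 17.1 y -82.8 z 50.0
   [344 201] s 20.3 y -80.9 z 51.8
   [341 202] s 18.6 y -90.4 z 49.6
   [342 202] s 19.7 y -87.4 z 49.4
   [343 202] s 21.2 y -84.7 z 49.7
   [344 202] s 18.3 y -79.8 z 45.9
   [341 203] s 16.4 y -89.2 z 43.6
   [342 203] s 20.0 y -87.5 z 45.7
   [343 203] s 19.8 y -83.9 z 44.4
   [344 203] s 20.4 y -80.8 z 43.8
   [341 204] s 19.9 y -90.8 z 42.7
   [342 204] s 15.0 y -84.9 z 37.1
   [343 204] s 17.2 y -82.5 z 37.9
   [3
[... 2743 characters left out ...]
57.2 z 62.4
   [279 216] s 17.4 y -60.9 z 70.9
   [280 216] s 17.7 y -63.2 z 66.9
   [281 216] s 17.9 y -66.0 z 67.3
   [282 216] s 18.2 y -68.8 z 67.1
   [283 216] s 18.6 y -70.6 z 56.8
m -0.085 [-5, -6, -5, -4, -5, -6, -4, 10, 24, 45, 72, 100, 103, 99, 94, 100, 106, 112, 113, 114, 113, 108, 102, 77, 36, -2, -9, -9, -8, -6, -5, -3, -4, -5, -5, -5]
m -0.092 [-5, -6, -7, -7, -8, -8, -9, 17, 61, 104, 108, 102, 95, 91, 85, 82, 87, 92, 98, 109, 121, 118, 110, 101, 61, 19, -12, -10, -8, -7, -6, -5, -6, -7, -8, -8]
p -0.064 [143, 144, 143, 143, 143, 144, 145, 146, 146, 146, 144, 141, 137, 138, 140, 142, 154, 165, 172, 164, 155, 138, 110, 84, 78, 81, 84, 104, 125, 146, 146, 146, 146, 145, 145, 144]
```

Both views put the pointer about 1.2 mm short. In the scene the plate's face is at 17.9 and the pointer's at 18.8, with half-widths 2.5 and 2. In the top view the clip's centre is at 16.8 and the pointer at 17.9. I make a small final pull.

```bash
python3 -m crank '0.02 0 -0.0007 0 0 0 0; 0.02 0 -0.0006 0 0 0 0; 0.02 0 0 0 0 0 0; 0.02 0 0 0 0 0 0; 0.02 0 0 0 0 0 0; 0.02 0 0 0 0 0 0; 0.02 0 0 0 0 0 0; 0.02 0 0 0 0 0 0' 100
cat > fin.py <<'E'
from h import *
from gap import sample,o,ux,uy
uu,vv=np.meshgrid(np.arange(640),np.arange(400));uv=np.c_[uu.ravel(),vv.ravel()];A=[];B=[];C=[];M=[]
for _ in range(8):
    f=frame("scene");P=depthpts(f,uv);d=P-o;s=d@ux;y=d@uy;z=P[:,2];hsv=cv2.cvtColor(f["pixels"],cv2.COLOR_RGB2HSV).reshape(-1,3)
    a=((hsv[:,0]<6)|(hsv[:,0]>174))&(hsv[:,1]>190)&(abs(s)<.06)&(y<-.06)&(y>-.12)&(z>.033)&(z<.067)
    b=(hsv[:,1]<60)&(y<-.056)&(y>-.072)&(z>.055)&(z<.0645)&(abs(s)<.06)
    A+=list(s[a]);B+=list(s[b])
    f=frame("top");t=np.arange(0,.036,.0005);w=lambda v,k:(np.clip(v-k,0,None)*t).sum()/np.clip(v-k,0,None).sum()
    for yy in(-.058,-.061,-.064,-.067):
        p,_=sample(f,o+t[:,None]*ux+yy*uy+[0,0,.067]);g=p[:,1];C.append(w(g,150))
    for yy in(-.074,-.078,-.082,-.086):
        p,_=sample(f,o+t[:,None]*ux+yy*uy+[0,0,.027]);g=p[:,0]-p[:,1];g=np.clip(g,0,80);M.append(w(g,20))
A,B,C,M=[np.array(v)*1e3 for v in(A,B,C,M)]
print("scene mark",A.mean()-2.5,A.std()/len(A)**.5,"ptr",B.mean()-2,B.std()/len(B)**.5,"| top ptr",C.mean(),C.std(),"mark clip",M.mean(),M.std());s=telemetry.observe();print(s["position"],s["force"],s["clock"])
E
python3 fin.py
```

```text
clock: 10.53
position: [0.5265, 0.2368, 0.1587]
tool_rot: [3.139, -0.0, 1.467]
force: [9.5, -2.3, -5.4]
grip_width: 0.0289
finger_force: 99.5
scene mark 15.640530574840426 0.08529596785603384 ptr 15.278805123687526 0.1791712558449761 | top ptr 17.135211704867267 0.32430108825255394 mark clip 17.099038189029365 0.12563270075499064
[0.52648718 0.23677161 0.15873182] [ 7.60193008 -1.56862281 -5.77124595] 11.3333
```

Pointer and mark agree within 0.4 mm in both views. The pose is steady, and the fingertips at z = 0.14 are clear of the jaw and hook.

```bash
python3 -c "
from workcell import bot
print(bot.job_done())"
```

```text
the job is handed in; nothing more can be done
None
```

The job is handed in: the smallest pull is off its stand with its loop over the brass hook, and the jaw is held with its pointer within about 0.4 mm of the red mark in both camera views, with no part of the robot on the jaw.

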